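# Put the hand tools back in the tool station and shut its dust cover

## Task

Before the grinder is started, clear the bench into the tool station: slide its dust cover fully back, take out the white folding rule that was left on the inlays and lay it in the blue tub, and press every hand tool of the set (the wrenches, pliers, ratchet and scraper) that lies on the bench fully home in the recess cut for it, the right way round. Then slide the dust cover fully shut, and leave the other things on the bench alone.

Things in the scene. Friction and masses are not known exactly. Their poses are not given: they have to be found in the camera images.
- cover (a joint): flat aluminium dust cover, 216 (x) x 328 mm, 5 mm thick, sliding in the case's rails; 0 = shut over the tool well, 0.215 m = fully open, back over the drawer half. It slides along the case's +x to open, resists with about 2.5 N plus some damping and stays where it is left.
- cover_grip (a point): middle of the red grip bar that stands on the cover near its robot-side edge: bar 14 mm thick (along the slide), 90 mm long across it, 28 mm tall from the cover's top face; the point is 14 mm above the cover's top face. +x = the opening direction.
- case: birch plywood tool station fixed to the bench, 448 x 346 mm. Origin on the bench under the middle of the tool well; +x away from the robot. Well inside: 204 (x) x 326 (y) mm, centred; front and rear walls 56 mm high, side walls with the rails 73 mm. The drawer half behind it, x = 0.112 to 0.336, is 56 mm high. The cover's underside is 59 mm above the bench.
- inlays (a point): middle of the tops of the five inlays (28 mm above the bench): black boards with yellow recess floors, each 200 x 58 mm, side by side at 58 mm pitch in changing order. Recesses: 10 mm deep, 178 mm long, 2.5 to 3 mm play on every side, take the tool one way round only. The middle 46 mm is a cross trench over all five for the fingers, 18 mm deep (8 mm below the recess floors).
- wrench_center (a point): steel combination wrench, 172 mm long. Lies flat on its underside. Point: middle of the length, half-way up the handle; +x points to the ring end (25 mm wide, 11 mm thick), -x to the fork end (38 mm wide, 11 mm thick); handle 13 mm wide, 9 mm thick. None when absent.
- adjustable_center (a point): adjustable wrench, 172 mm long, dark handle with a blue strip. Lies flat on its underside. Point: middle of the length, half-way up the handle; +x points to the jaws (44 mm wide, 16 mm thick, from 37 mm to 86 mm); handle 22 mm wide, 12 mm thick. None when absent.
- pliers_center (a point): pliers with red handles, 172 mm long. Lies flat on its underside. Point: middle of the length, half-way up the handle; +x points to the steel jaws (19 mm wide, 12 mm thick, with a 31 mm wide pivot at 34 mm); the red neck at the point (from -26 to +18 mm) is 26 mm wide with parallel sides, 13 mm thick; the handle ends at -x spread to 45 mm. None when absent.
- ratchet_center (a point): ratchet handle, 172 mm long, black grip with a red band. Lies flat on its underside. Point: middle of the length, half-way up the handle; +x points to the round steel head (38 mm across at 67 mm, 20 mm thick, with a 12 mm square drive standing up on it, 32 mm in all); the grip is 24 mm wide, 18 mm thick from -86 to +18 mm, then a 14 mm neck. None when absent.
- scraper_center (a point): paint scraper, 172 mm long, green handle. Lies flat on its underside. Point: middle of the length, half-way up the handle; +x points to the flat steel blade (40 mm wide, 4 mm thick, from 36 to 86 mm); the handle is 30 mm wide, 16 mm thick from -86 to +14 mm, then a 12 mm neck. None when absent.
- slot_wrench_center (a point): Yellow recess floor at the middle of its length, 18 mm above the bench; +x runs along the recess away from the robot, z up. When the tool is home its centre is straight above this point and its +x points along this +x. See inlays. Recess of the combination wrench (wide fork end towards the robot, ring end away).
- slot_adjustable_center (a point): Yellow recess floor at the middle of its length, 18 mm above the bench; +x runs along the recess away from the robot, z up. When the tool is home its centre is straight above this point and its +x points along this +x. See inlays. Recess of the adjustable wrench (jaws away from the robot).
- slot_pliers_center (a point): Yellow recess floor at the middle of its length, 18 mm above the bench; +x runs along the recess away from the robot, z up. When the tool is home its centre is straight above this point and its +x points along this +x. See inlays. Recess of the pliers (jaws away from the robot, spread handles towards it).
- slot_ratchet_center (a point): Yellow recess floor at the middle of its length, 18 mm above the bench; +x runs along the recess away from the robot, z up. When the tool is home its centre is straight above this point and its +x points along this +x. See inlays. Recess of the ratchet (round head away from the robot).
- slot_scraper_center (a point): Yellow recess floor at the middle of its length, 18 mm above the bench; +x runs along the recess away from the robot, z up. When the tool is home its centre is straight above this point and its +x points along this +x. See inlays. Recess of the scraper (blade away from the robot).
- rule_center (a point): white folding rule, folded, 120 (its x) x 26 (y) x 16 mm, left lying across the inlays under the cover, in the robot-side half of the well. Site at its centre.
- tub_in (a point): blue plastic tub, fixed, 190 (x) x 120 (y) x 50 mm outside, walls and floor 4 mm. Site: middle of its inner floor.
- socket: bystander: steel deep socket standing among the tools, 28 mm across, 38 mm tall; origin under its middle.
- tape: bystander: blue roll of tape lying flat, 90 mm across, 24 mm tall; origin under its middle.
- glue: bystander: orange glue bottle, 50 mm across, 170 mm tall; origin under its middle.
- screwbox: bystander: cardboard box of screws, 100 x 70 x 45 mm; origin under its middle.
- driver: bystander: yellow-handled screwdriver lying on the bench, 190 mm long; origin under its middle.

How it is judged (in metres and radians):
On the way, in this order (a step that is already met when the one before it is completed fails the run):
1. the dust cover is slid fully back (value of joint cover above 0.2 m), for 0.2 s.
2. the folding rule lies in the tub and every tool present is home in its recess, with the cover still open (horizontal distance between wrench_center and slot_wrench_center below 0.007 m and z of wrench_center in the frame of slot_wrench_center below 0.0075 m and angle between each of wrench_center, adjustable_center, pliers_center, ratchet_center, scraper_center's own z axis and vertical below 0.06 rad and horizontal distance between adjustable_center and slot_adjustable_center below 0.007 m and z of adjustable_center in the frame of slot_adjustable_center below 0.009 m and horizontal distance between pliers_center and slot_pliers_center below 0.007 m and z of pliers_center in the frame of slot_pliers_center below 0.0095 m and horizontal distance between ratchet_center and slot_ratchet_center below 0.007 m and z of ratchet_center in the frame of slot_ratchet_center below 0.012 m and horizontal distance between scraper_center and slot_scraper_center below 0.007 m and z of scraper_center in the frame of slot_scraper_center below 0.011 m and x of rule_center in the frame of tub_in between -0.09 and 0.09 m and y of rule_center in the frame of tub_in between -0.055 and 0.055 m and z of rule_center in the frame of tub_in below 0.025 m and value of joint cover above 0.15 m), for 0.2 s.
3. the dust cover is slid shut over them (value of joint cover below 0.006 m), for 0.2 s.
At the end, for the whole second after the job is handed in: Every tool present rests fully home in its own recess (centre within 7 mm of the recess's middle, within 3 mm of full depth, level within 0.06 rad), the folding rule lies in the tub (centre less than 25 mm above its floor), the cover is shut to within 6 mm, and everything is at rest (horizontal distance between wrench_center and slot_wrench_center below 0.007 m and z of wrench_center in the frame of slot_wrench_center below 0.0075 m and angle between each of wrench_center, adjustable_center, pliers_center, ratchet_center, scraper_center's own z axis and vertical below 0.06 rad and horizontal distance between adjustable_center and slot_adjustable_center below 0.007 m and z of adjustable_center in the frame of slot_adjustable_center below 0.009 m and horizontal distance between pliers_center and slot_pliers_center below 0.007 m and z of pliers_center in the frame of slot_pliers_center below 0.0095 m and horizontal distance between ratchet_center and slot_ratchet_center below 0.007 m and z of ratchet_center in the frame of slot_ratchet_center below 0.012 m and horizontal distance between scraper_center and slot_scraper_center below 0.007 m and z of scraper_center in the frame of slot_scraper_center below 0.011 m and x of rule_center in the frame of tub_in between -0.09 and 0.09 m and y of rule_center in the frame of tub_in between -0.055 and 0.055 m and z of rule_center in the frame of tub_in below 0.025 m and value of joint cover below 0.006 m and linear speed of each of wrench, adjustable, pliers, ratchet, scraper, rule below 0.03 m/s); the robot touches nothing.
It fails at once if another thing on the bench is pushed more than 60 mm away (distance of any of socket, tape, glue, screwbox, driver from where it was at the start of the episode above 0.06 m).
It fails at once if the glue bottle is knocked over (angle between glue's own z axis and vertical above 0.6 rad).
Of wrench, adjustable, pliers, ratchet, scraper only 4 to 5 are there at a start; the rules pass over those that are not, and their reading is None.
At some moment in a run one of wrench, adjustable, pliers, ratchet, scraper may be knocked a few centimetres aside while the robot is not near it.
It also fails if it takes over 200 s, if anything falls off the work surface, if the arm or the gripper's body presses on something with over 40 N, if the wrist force passes 120 N, or if a joint passes its speed limit or range.

## Robot

A 6-joint arm with a two-finger parallel gripper is mounted at the origin on the work surface. World frame = base frame: x ahead of the robot, y to its left, z up, the work surface at z = 0. Lengths are in m, angles in degrees, forces in N, time in s.
With the tool pointing down it reaches from about 0.325 to 0.85 m from the base axis. Payload 15.5 kg.
Tool frame: the origin (TCP) lies at the very end of the fingers, on their centre line; the grasp point (between the pads) lies arm.grip_depth behind it (arm.grip_depth is the distance from the TCP to the grasp point, in m); z points along the fingers, y is the line along which they close (so a half turn about z gives the same grasp; the last joint's range is limited). The gripper opens to 91 mm and grips with 3 to 60 N. Pads are 32 mm wide; open, the fingers measure 118 mm over their backs; the gripper's body (76 mm by 178 mm) begins 60 mm behind the grasp point.
Start: joints at [-81.732, 28.281, 77.091, -0, 74.628, -5.472], TCP at [0.148, -0.607, 0.187] pointing down, gripper open.
Joint ranges: [-166.48, 166.48], [-47.26, 123.95], [12.59, 153.08], [-70.14, 250.14], [6.76, 159.57], [-176.63, 176.63]. Speed limits (degrees/s): [108.29, 108.29, 147.25, 172.46, 172.46, 172.46].

## Interface

Orientations are given as a 3x3 rotation matrix whose columns are the frame's x, y, z axes.
In Python, from rig import arm gives the robot as it stands. Calls block until the motion is done:
- arm.move_to(position, orientation): joint-space move of the TCP to a pose.
- arm.move_l(position, orientation=None, feed=0.15): straight line of the TCP; orientation=None keeps the orientation; feed is the mean speed in m/s.
- arm.move_joints(angles): joint-space move.
- arm.grip(opening): finger opening in m; the grip force is fixed at half the most; returns when the fingers have stopped.
- arm.sleep(seconds).
- arm.solve_ik(position, orientation): joint angles nearest the present ones, or None.
- arm.snapshot(name): name is "side" or "top" or "wrist"; returns the picture (400x640x3 uint8, red, green, blue); there is no depth.
- arm.get_calibration(name): a dict with "intrinsics" (3x3 intrinsics, pixels), "cam_to_world" (4x4, takes a point from camera to world coordinates). Camera axes: x right, y down, z forward; pixel columns grow to the right and rows downward; lengths in m; the calibration is good to about 2 mm. A picture is of the moment at which its call begins: read the wrist's pose just before it. get_calibration takes no time and is no camera call; for the wrist camera it gives the pose at the moment of the call.
A pose or a line that the arm cannot do raises arm.Unreachable and nothing moves.
- arm.sign_off(): hands the job in; it is judged then, once.
Readings, each from a call of its own:
- arm.current_t(): time.
- arm.current_joint_positions(): joint angles.
- arm.current_dq(): joint speeds.
- arm.current_tau(): joint torques, N m.
- arm.current_ee_pos(): TCP position.
- arm.current_tool_rot(): TCP orientation.
- arm.current_force(): force on the tool from outside, world axes, zero at the start.
- arm.current_torque(): the same for the moment, N m.
- arm.current_width(): finger opening in m.
- arm.current_grasp_force(): force on a finger pad.
Only numpy, scipy, OpenCV 4.12 (cv2) and the standard library are available. Lean on these libraries where they do the work, as an engineer would, in place of code of your own. Each camera call takes 0.05 s, during which the arm holds its last target. There are 200 camera calls.

## Working session

There is one attempt and no reset: what is moved stays moved. The work goes in short steps, each a Python script; the robot and the scene stay as the last script left them, time stands still between calls to the robot, and variables do not carry over. Pictures are saved under pics/ and viewed, at most 14 in all, crops included, and the job is handed in when it is done.

```bash
ls; mkdir -p pics
python3 - <<'E'
from rig import arm
import cv2,numpy as np
for n in("top","side"):
    im=arm.snapshot(n); cv2.imwrite(f"pics/{n}0.png",im[:,:,::-1]); c=arm.get_calibration(n); print(n,c["intrinsics"],np.round(c["cam_to_world"],3))
print(arm.grip_depth,arm.current_t(),np.round(arm.get_calibration("wrist")["cam_to_world"],3),arm.get_calibration("wrist")["intrinsics"],arm.current_tool_rot())
E
```

```text
pics
top [[377.54534921   0.         314.1076591 ]
 [  0.         377.54534921 200.93811121]
 [  0.           0.           1.        ]] [[ 0.028 -0.99   0.141  0.368]
 [-1.    -0.029 -0.004  0.008]
 [ 0.008 -0.141 -0.99   1.03 ]
 [ 0.     0.     0.     1.   ]]
side [[380.06633554   0.         317.94846849]
 [  0.         380.06633554 200.38199013]
 [  0.           0.           1.        ]] [[-0.742 -0.406  0.533 -0.11 ]
 [-0.67   0.459 -0.583  0.69 ]
 [-0.008 -0.79  -0.613  0.743]
 [ 0.     0.     0.     1.   ]]
0.0188 0.1 [[ 0.238 -0.937 -0.254  0.219]
 [-0.971 -0.23  -0.06  -0.59 ]
 [-0.002  0.262 -0.965  0.384]
 [ 0.     0.     0.     1.   ]] [[288.90628581   0.         320.77975989]
 [  0.         288.90628581 202.24097353]
 [  0.           0.           1.        ]] [[ 9.71388192e-01  2.37497298e-01 -1.16678782e-04]
 [ 2.37497282e-01 -9.71387596e-01  1.08615000e-03]
 [ 1.44617369e-04 -1.08278418e-03 -9.99999403e-01]]
```

Run:
```python
import cv2
a=cv2.imread("pics/top0.png"); cv2.imwrite("pics/top0b.png",cv2.resize(a,(800,500),interpolation=cv2.INTER_CUBIC))
```

```text
(no output)
```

View pics/top0b.png

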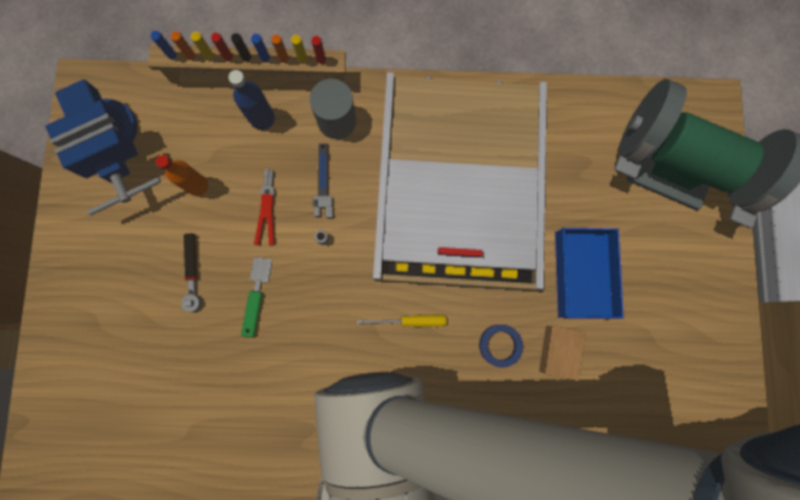

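View pics/side0.png

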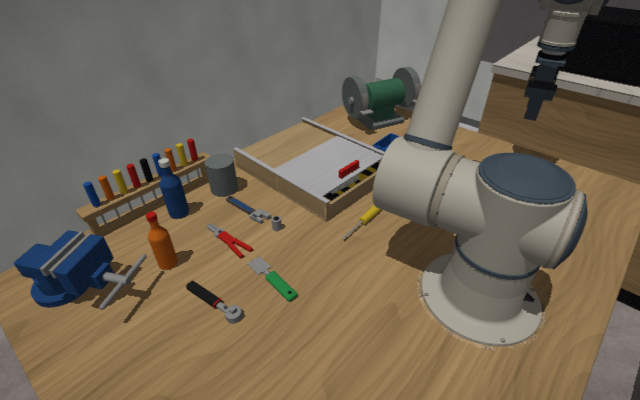

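The top view (800x500) shows four tools: ratchet (190,270), pliers (265,207), scraper (256,297) and adjustable (323,180); there is no combination wrench. The grip bar is at (461,252), the tub at (590,273), and the case's front corners at (378,278) and (543,288). The side view agrees: bar (349,169), ratchet (213,301), scraper (272,280), pliers (232,241) and adjustable (247,209).

```bash
cat > h.py <<'E'
from rig import arm
import numpy as np, cv2
def ray(cal,uv):
    K,T=np.array(cal["intrinsics"]),np.array(cal["cam_to_world"])
    d=T[:3,:3]@np.linalg.inv(K)@np.array([uv[0],uv[1],1.]); return T[:3,3],d/np.linalg.norm(d)
def plane(cal,uv,z):
    o,d=ray(cal,uv); return o+d*(z-o[2])/d[2]
def tri(*obs):   # (cal,uv)...
    A=np.zeros((3,3));b=np.zeros(3);R=[]
    for c,uv in obs:
        o,d=ray(c,uv);P=np.eye(3)-np.outer(d,d);A+=P;b+=P@o;R.append((o,P))
    x=np.linalg.solve(A,b); return x,max(np.linalg.norm(P@(x-o)) for o,P in R)
def proj(cal,p):
    T=np.linalg.inv(np.array(cal["cam_to_world"]));q=T[:3,:3]@p+T[:3,3];v=np.array(cal["intrinsics"])@q;return v[:2]/v[2]
def down(yaw):   # tool x axis heading yaw (deg), z down; fingers close along heading yaw-90
    a=np.radians(yaw);c,s=np.cos(a),np.sin(a); return np.array([[c,s,0],[s,-c,0],[0,0,-1.]])
E
python3 - <<'E'
from h import *
np.set_printoptions(precision=4,suppress=True)
ct,cs=arm.get_calibration("top"),arm.get_calibration("side")
t=cv2.imread("pics/top0.png");s=cv2.imread("pics/side0.png")
def red(im,box):
    x0,y0,x1,y1=box;h=cv2.cvtColor(im[y0:y1,x0:x1],cv2.COLOR_BGR2HSV)
    m=((h[...,0]<6)|(h[...,0]>174))&(h[...,1]>150)&(h[...,2]>60);y,x=np.nonzero(m);return x.mean()+x0,y.mean()+y0,len(x)
a=red(t,(330,185,410,215));b=red(s,(330,150,370,185));print(a,b,tri((ct,a[:2]),(cs,b[:2])))
k=.8
P={"rat_grip":((190,235),(189,285)),"rat_head":((191,302),(233,314)),"pl_tip":((269,171),(210,227)),"scr_end":((248,335),(293,296)),"adj_end":((323,145),(228,199))}
for n,(p,q) in P.items(): print(n,tri((ct,np.array(p)*k),(cs,q)))
for n,p,z in [("caseL",(378,278),.073),("caseR",(543,288),.073),("railLrear",(390,74),.073),("railRrear",(543,84),.073),("tub",(557,229),.05),("tub",(619,229),.05),("tub",(622,318),.05),("tub",(562,319),.05),("tape",(501,346),.024),("box",(565,351),.045),("drv",(360,322),.01),("drv",(446,321),.01),("glue",(205,190),0),("socket",(322,237),.03),("adjjaw",(323,216),.01),("scrblade",(262,259),.004),("plL",(258,243),.01),("plR",(271,243),.01)]:
    print(n,plane(ct,np.array(p)*k,z))
c=np.vstack([cv2.resize(t[100:290,110:320],None,fx=2.8,fy=2.8,interpolation=cv2.INTER_CUBIC)]);cv2.imwrite("pics/c1.png",c)
E
```

```text
(np.float64(367.9801324503311), np.float64(201.43046357615893), 151) (np.float64(348.3536585365854), np.float64(168.72560975609755), 164) (array([ 0.5078, -0.1326,  0.0755]), np.float64(0.0012025352261136083))
rat_grip (array([0.5386, 0.4516, 0.0065]), np.float64(0.0024282675823561668))
rat_head (array([0.3909, 0.4338, 0.0087]), np.float64(5.552881595084702e-05))
pl_tip (array([ 0.6893,  0.2879, -0.0005]), np.float64(0.00019887178578411525))
scr_end (array([0.3246, 0.3068, 0.0086]), np.float64(5.736992720513871e-05))
adj_end (array([0.7549, 0.1701, 0.0013]), np.float64(0.0014572330143371767))
caseL [0.4485 0.0326 0.073 ]
caseR [ 0.4378 -0.303   0.073 ]
railLrear [0.8915 0.0209 0.073 ]
railRrear [ 0.879  -0.3106  0.073 ]
tub [ 0.5652 -0.3423  0.05  ]
tub [ 0.5691 -0.4741  0.05  ]
tub [ 0.3822 -0.4728  0.05  ]
tub [ 0.3767 -0.3487  0.05  ]
tape [ 0.3172 -0.2286  0.024 ]
box [ 0.3118 -0.3552  0.045 ]
drv [0.3586 0.0696 0.01  ]
drv [ 0.3658 -0.1142  0.01  ]
glue [0.641  0.4281 0.    ]
socket [0.5369 0.1567 0.03  ]
adjjaw [0.5872 0.1598 0.01  ]
scrblade [0.4887 0.2892 0.004 ]
plL [0.5229 0.2986 0.01  ]
plR [0.5237 0.2703 0.01  ]
```

View pics/c1.png

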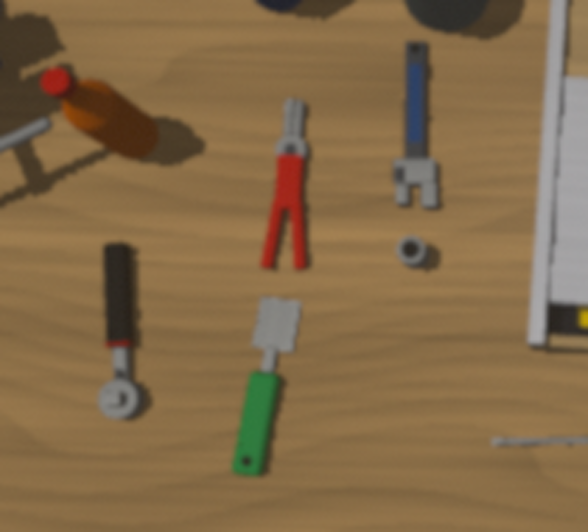

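Bar height comes out at 75 mm (expected 78), and the reach and sizes agree. In the crop the ratchet head and adjustable jaws point to the robot, while the pliers and scraper point away. Next: open the cover, then take close wrist views.

```bash
cat >> h.py <<'E'
def yawpose(p,yaw):
    best=None
    for y in(yaw,yaw+180):
        q=arm.solve_ik(list(p),down(y))
        if q is not None:
            c=np.abs(np.array(q)-arm.current_joint_positions()).max()
            if best is None or c<best[0]: best=(c,y)
    return best[1]
def over(x,y,yaw,z=.25):   # lift straight up, then travel
    p=arm.current_ee_pos()
    if p[2]<z-.005: arm.move_l([p[0],p[1],z],feed=.3)
    yw=yawpose([x,y,z],yaw); arm.move_to([x,y,z],down(yw)); return yw
def shot(n,cam="wrist"):
    c=arm.get_calibration(cam); im=arm.snapshot(cam)[:,:,::-1].copy(); cv2.imwrite(f"pics/{n}.png",im); np.savez(f"pics/{n}.npz",K=c["intrinsics"],T=c["cam_to_world"]); return im
def cal(n):
    z=np.load(f"pics/{n}.npz"); return {"intrinsics":z["K"],"cam_to_world":z["T"]}
E
python3 - <<'E'
from h import *
np.set_printoptions(precision=4,suppress=True)
d=np.array([np.cos(np.radians(-1.4)),np.sin(np.radians(-1.4)),0])
arm.grip(.05)
over(.508,-.133,88.6,.2)
arm.move_l([.508,-.133,.11],feed=.2);arm.move_l([.508,-.133,.072],feed=.08);print(arm.current_force())
arm.grip(.005);print(arm.current_width(),arm.current_force())
f0=np.array(arm.current_force());p0=np.array(arm.current_ee_pos())
arm.move_l(p0+d*.17,feed=.1);print(arm.current_force()-f0)
for i in range(20):
    arm.move_l(np.array(arm.current_ee_pos())+d*.005,feed=.05);f=arm.current_force()-f0
    if abs(f[0])>15: break
print(i,f,arm.current_ee_pos(),(arm.current_ee_pos()-p0)@d)
arm.sleep(.2);arm.grip(.05);p=np.array(arm.current_ee_pos());arm.move_l(p+[0,0,.15],feed=.25)
over(.46,-.11,-91,.36);shot("w1");over(.46,-.18,-91,.36);shot("w2");print(arm.current_tool_rot())
print(arm.current_t())
E
```

```text
[0.2452 0.0078 0.0857]
0.004951120762999279 [-0.2272  0.9689 -0.0424]
[ 0.0874 -0.3809 -0.0249]
19 [ 0.2713 -1.4173 -0.0888] [ 0.7831 -0.1398  0.0712] 0.2751420052935384
[[ 0.0182  0.9998 -0.0006]
 [ 0.9998 -0.0182  0.0006]
 [ 0.0006 -0.0006 -1.    ]]
16.425
```

View pics/w1.png

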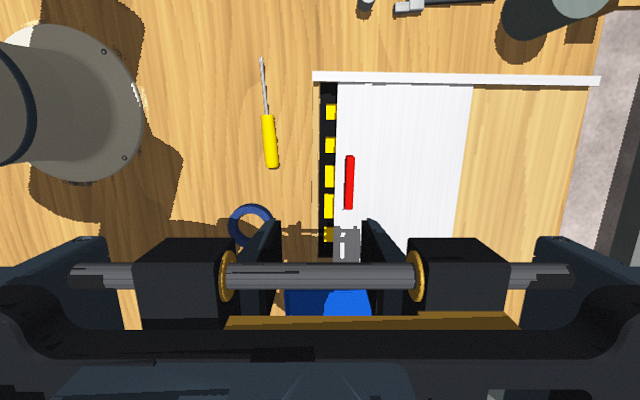

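The wrist view shows the cover still unmoved, with the red bar at (349,183): the grasp missed it. I'll triangulate the bar from the wrist views.

Run:
```python
from h import *
np.set_printoptions(precision=4,suppress=True)
def red(im,cl):
    h=cv2.cvtColor(im,cv2.COLOR_BGR2HSV);m=(((h[...,0]<6)|(h[...,0]>174))&(h[...,1]>150)&(h[...,2]>60)).astype(np.uint8)
    n,l,s,c=cv2.connectedComponentsWithStats(m);i=1+np.argmax(s[1:,4]);print(s[i],c[i]);return c[i]
a=red(cv2.imread("pics/w1.png"),0);b=red(cv2.imread("pics/w2.png"),0)
print(tri((cal("w1"),a),(cal("w2"),b)),plane(cal("w1"),a,.078))
t=shot("top1","top")[185:215,330:410].copy();r=red(t,0)+[330,185];print(plane(cal("top1"),r,.078),tri((cal("top1"),r),(cal("w1"),a),(cal("w2"),b)))
s=shot("side1","side");r2=red(s[150:190,320:380],0)+[320,150];print(tri((cal("top1"),r),(cal("side1"),r2)))
print(arm.current_ee_pos(),cal("w2")["T"] if 0 else cal("w2")["cam_to_world"])
```

```text
[344 155  11  54 460] [348.9065 181.6783]
[345 110  11  58 506] [349.5   138.413]
(array([ 0.5067, -0.1303,  0.0806]), np.float64(8.27363493812811e-06)) [ 0.5069 -0.1308  0.078 ]
[ 21  14  35   6 152] [38.0132 16.4474]
[ 0.5064 -0.133   0.078 ] (array([ 0.5063, -0.1309,  0.082 ]), np.float64(0.0016193031610873586))
[ 19  10  20  18 164] [28.2744 18.7195]
(array([ 0.5079, -0.1326,  0.0755]), np.float64(0.0013711132334648084))
[ 0.4604 -0.1794  0.3598] [[ 0.9998 -0.0176 -0.0065  0.4617]
 [-0.0187 -0.9655 -0.2597 -0.1078]
 [-0.0018  0.2598 -0.9657  0.5565]
 [ 0.      0.      0.      1.    ]]
```

Run:
```python
from h import *
print(arm.current_width());arm.grip(.05);print(arm.current_width())
over(.507,-.131,88.6,.2)
arm.move_l([.507,-.131,.11],feed=.2);arm.move_l([.507,-.131,.072],feed=.08);print(arm.current_force(),arm.current_ee_pos(),arm.current_width())
s=shot("side2","side");w=shot("w3")
cv2.imwrite("pics/c2.png",np.vstack([cv2.resize(s[90:230,250:430],(720,280*2))[:560],]))
```

```text
0.04999770463501069
0.050107367889198416
[ 0.32910472 -0.14872352  0.39724182] [ 0.50727198 -0.13109841  0.07240527] 0.04991999153015459
```

View pics/c2.png

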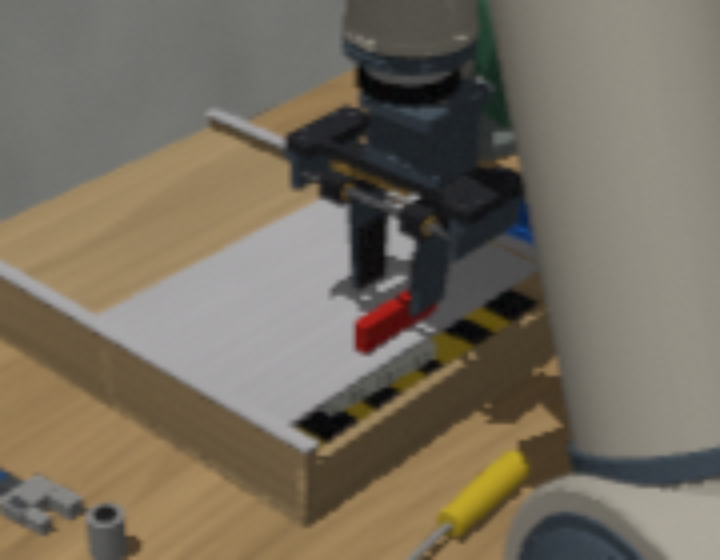

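The crop shows the fingers straddling the red bar at the right height. Closing again and watching.

Run:
```python
from h import *
r=arm.grip(.008);print(r,arm.current_width(),arm.current_grasp_force())
for i in range(4): arm.sleep(.3);print(arm.current_width(),arm.current_grasp_force(),arm.current_force())
s=shot("side3","side");cv2.imwrite("pics/c3.png",cv2.resize(s[90:230,250:430],(720,560)))
```

```text
False 0.007935943689392386 0.0
0.007777673010364024 0.0 [-0.66984463  0.97018226 -0.13345617]
0.007810224602128935 0.0 [-0.88602322  0.51635238  0.38832946]
0.008204779795428564 0.0 [-0.81186958 -0.3272788   0.29340224]
0.00801035273017049 0.0 [ 0.0642184  -0.17513358 -0.43084395]
```

View pics/c3.png

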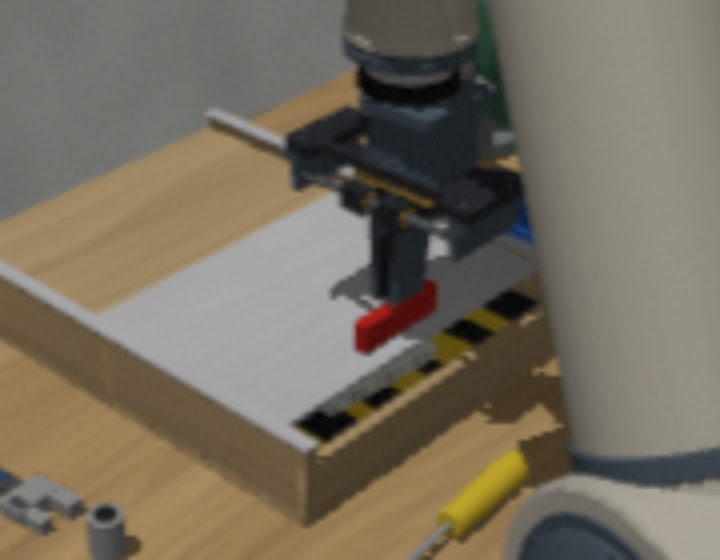

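The fingers closed in the air just above or behind the bar, so there is an offset between the reported TCP and the cameras. I'll probe down gently for the real height.

Run:
```python
from h import *
np.set_printoptions(precision=4,suppress=True)
f0=np.array(arm.current_force());p=np.array(arm.current_ee_pos())
for i in range(30):
    p[2]-=.0015;arm.move_l(p,feed=.03);f=arm.current_force()-f0
    if f[2]>4: break
print(i,f,arm.current_ee_pos(),arm.current_torque())
s=shot("side4","side");cs=cal("side4");print(proj(cs,arm.current_ee_pos()))
w=shot("w4")
t=shot("top4","top")
a=cv2.resize(s[140:200,310:390],(640,480),interpolation=cv2.INTER_CUBIC);cv2.imwrite("pics/c4.png",a)
```

```text
4 [ 0.3054  3.0192 17.3888] [ 0.508  -0.1311  0.0654] [ 0.564  -0.1754  0.047 ]
[348.2376 171.553 ]
```

View pics/c4.png

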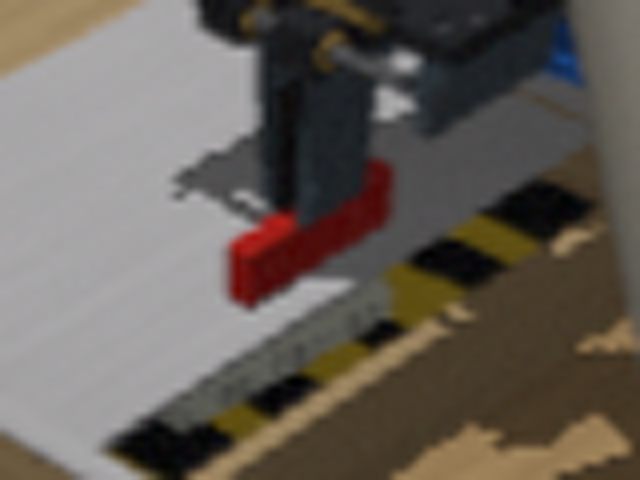

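The finger tips appear to sit on the bar's top (92 mm) while the reading is 65 mm. I'll check by probing the cover plate behind the bar.

```bash
cat >> h.py <<'E'
def probe(zmin,step=.002,F=5):
    f0=np.array(arm.current_force());p=np.array(arm.current_ee_pos())
    while p[2]>zmin:
        p[2]-=step;arm.move_l(p,feed=.05)
        if (arm.current_force()-f0)[2]>F: return arm.current_ee_pos()
    return None
E
python3 - <<'E'
from h import *
np.set_printoptions(precision=4,suppress=True)
p=np.array(arm.current_ee_pos());arm.move_l(p+[0,0,.03],feed=.2)
p=np.array([.57,-.133,.075]);arm.move_l([.57,-.133,.095],feed=.2);arm.move_l(p,feed=.1);arm.sleep(.2)
print(probe(.03),arm.current_force())
s=shot("side5","side");print(proj(cal("side5"),arm.current_ee_pos()),arm.current_t())
cv2.imwrite("pics/c5.png",cv2.resize(s[130:190,300:380],(640,480),interpolation=cv2.INTER_CUBIC))
E
```

```text
[ 0.5723 -0.1333  0.0375] [ 2.1486  3.9682 27.2708]
[333.2962 171.2508] 28.6
```

View pics/c5.png

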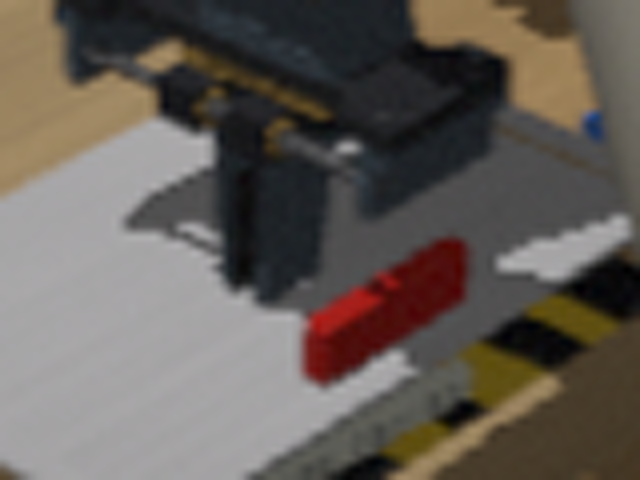

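Contact came at a reading of 37.5 mm where the cover top is 64 mm. So the real fingertips are 26.5 mm above the reported TCP; xy agrees, and the tip is seen at about (334,165). I'll correct for it in the helper and open the cover.

```bash
cat >> h.py <<'E'
Z=.0265
def L(x,y,z,feed=.2): arm.move_l([x,y,z-Z],feed=feed)   # z = real tip height
E
python3 - <<'E'
from h import *
np.set_printoptions(precision=4,suppress=True)
a=np.radians(-1.4);d=np.array([np.cos(a),np.sin(a),0])
p=arm.current_ee_pos();L(p[0],p[1],.13)
arm.grip(.05);L(.507,-.131,.13);L(.507,-.131,.071,.1)
print(arm.grip(.0),arm.current_width(),arm.current_force(),arm.current_grasp_force())
f0=np.array(arm.current_force());p0=np.array(arm.current_ee_pos())
arm.move_l(p0+d*.15,feed=.12);print(arm.current_force()-f0)
for i in range(20):
    arm.move_l(np.array(arm.current_ee_pos())+d*.004,feed=.06);f=arm.current_force()-f0
    if f[0]<-12: break
print(i,f,(arm.current_ee_pos()-p0)@d,arm.current_ee_pos())
arm.grip(.05);p=np.array(arm.current_ee_pos());arm.move_l(p+[0,0,.1],feed=.25)
over(.46,-.03,-91,.40);shot("w6");over(.46,-.12,-91,.40);shot("w7");print(arm.current_t())
w=cv2.imread("pics/w6.png");cv2.imwrite("pics/c6.png",cv2.resize(w[20:250,240:460],None,fx=2.6,fy=2.6,interpolation=cv2.INTER_CUBIC))
E
```

```text
False 0.013986706165676288 [4.0921 0.8094 3.0738] 29.984251856803894
[-1.3369 -8.9006 -2.5003]
7 [-28.5567  -2.7836  17.502 ] 0.17873412271434308 [ 0.6861 -0.137   0.0446]
38.9417
```

View pics/c6.png

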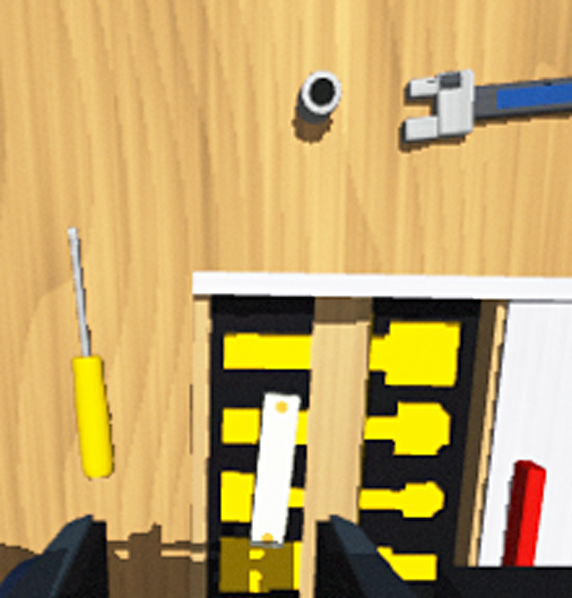

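The cover is fully open (end stop felt). The crop shows recesses, from +y: row 352 adjustable (wide square jaw), row 426 ratchet (round head), row 498 wrench (small ring). The white rule lies from (281,397) to (267,540). I still need the other two.

Run:
```python
import cv2
w=cv2.imread("pics/w7.png");cv2.imwrite("pics/c7.png",cv2.resize(w[40:250,270:450],None,fx=2.8,fy=2.8,interpolation=cv2.INTER_CUBIC))
```

```text
(no output)
```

View pics/c7.png

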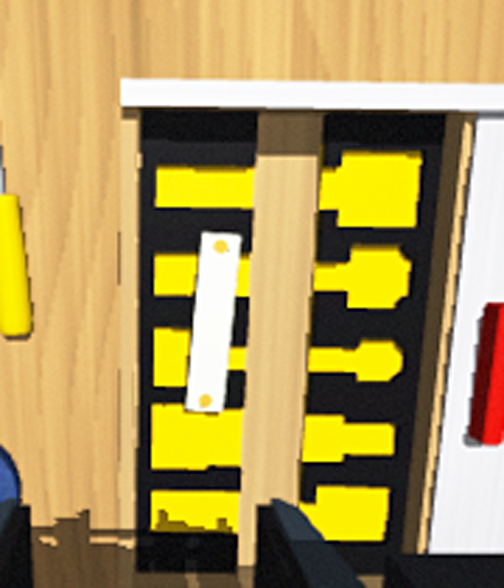

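Rows 4 (y 437) and 5 (y 513) are the pliers (wide handles near, narrow jaws far) and the scraper. The rule's dots are at (221,247) and (205,400), and the trench spans x 255–310. Now I'll compute positions.

Run:
```python
from h import *
np.set_printoptions(precision=4,suppress=True)
o=lambda x,y:np.array([270+x/2.8,40+y/2.8]); o6=lambda x,y:np.array([240+x/2.6,20+y/2.6])
c6,c7=cal("w6"),cal("w7")
print("cam",c6["cam_to_world"][:3,3],c7["cam_to_world"][:3,3])
for n,a,b in[("dotA",o6(281,407),o(221,247)),("dotB",o6(268,537),o(205,400)),("r1 far corner",o6(459,387),o(418,228)),("r1near corner",o6(222,333),o(156,167)),("r2 near",o6(222,443),o(154,296))]: print(n,tri((c6,a),(c7,b)))
for nm,c in(("w6",c6),("w7",c7)):
    im=cv2.imread(f"pics/{nm}.png");h=cv2.cvtColor(im,cv2.COLOR_BGR2HSV)
    m=((h[...,0]>22)&(h[...,0]<34)&(h[...,1]>215)&(h[...,2]>60)).astype(np.uint8)
    n,l,s,ce=cv2.connectedComponentsWithStats(m)
    for i in range(1,n):
        x,y,w,hh,A=s[i]
        if A<80: continue
        cy=c["cam_to_world"][1,3]
        yt=plane(c,(x+w/2,y-.5+.0),.018)[1]; 
        t=[plane(c,(x+w/2,y-.5),z)[1] for z in(.018,.028)];bo=[plane(c,(x+w/2,y+hh-.5),z)[1] for z in(.018,.028)]
        top=t[0] if t[0]>cy else t[1]; bot=bo[0] if bo[0]<cy else bo[1]
        xl=plane(c,(x-.5,y+hh/2),.018)[0];xr=plane(c,(x+w-.5,y+hh/2),.018)[0]
        print(nm,s[i],"x %.4f %.4f y %.4f %.4f mid %.4f w %.1f"%(xl,xr,top,bot,(top+bot)/2,1e3*(top-bot)))
```

```text
cam [0.4617 0.0431 0.5968] [ 0.4618 -0.048   0.5965]
dotA (array([ 0.5127, -0.0556,  0.0422]), np.float64(0.0002700998045056947))
dotB (array([ 0.5029, -0.1593,  0.0397]), np.float64(0.00029232833319257256))
r1 far corner (array([ 0.65  , -0.0459,  0.0223]), np.float64(0.0007184048958330597))
r1near corner (array([ 0.4702, -0.0025,  0.0155]), np.float64(0.0007818526411875088))
r2 near (array([ 0.4683, -0.0887,  0.0143]), np.float64(6.975594910222311e-06))
w6 [606   0  34  15 319] x 0.9637 1.0233 y 0.2442 0.2179 mid 0.2311 w 26.2
w6 [382 144  35  25 759] x 0.5808 0.6504 y 0.0048 -0.0453 mid -0.0203 w 50.1
w6 [326 148  33  14 440] x 0.4694 0.5350 y -0.0010 -0.0293 mid -0.0152 w 28.4
w6 [268 157  16  46 531] x 0.3509 0.3834 y -0.0161 -0.1119 mid -0.0640 w 95.8
w6 [380 175  33  20 493] x 0.5789 0.6462 y -0.0557 -0.0990 mid -0.0774 w 43.4
w6 [326 177  14  14 193] x 0.4687 0.4972 y -0.0576 -0.0884 mid -0.0730 w 30.8
w6 [325 201  13  20 235] x 0.4658 0.4930 y -0.1069 -0.1532 mid -0.1301 w 46.3
w6 [378 205  33  14 320] x 0.5768 0.6458 y -0.1175 -0.1510 mid -0.1343 w 33.5
w6 [324 227  31  21 
[... 370 characters left out ...]
7 [265 110  17  50 599] x 0.3505 0.3837 y -0.0186 -0.1136 mid -0.0661 w 95.0
w7 [382 128  35  22 569] x 0.5790 0.6475 y -0.0564 -0.0986 mid -0.0775 w 42.3
w7 [325 131  16  15 218] x 0.4675 0.4988 y -0.0595 -0.0884 mid -0.0739 w 28.9
w7 [325 157  13  21 257] x 0.4666 0.4927 y -0.1088 -0.1521 mid -0.1304 w 43.3
w7 [380 161  34  15 365] x 0.5771 0.6453 y -0.1190 -0.1505 mid -0.1347 w 31.5
w7 [324 184  32  24 687] x 0.4636 0.5295 y -0.1628 -0.2157 mid -0.1892 w 52.9
w7 [378 188  33  17 454] x 0.5749 0.6429 y -0.1730 -0.2113 mid -0.1922 w 38.3
w7 [324 215  31  16 458] x 0.4626 0.5281 y -0.2278 -0.2667 mid -0.2472 w 38.9
w7 [377 214  32  19 504] x 0.5746 0.6423 y -0.2277 -0.2733 mid -0.2505 w 45.6
```

The heights check out: rule top ≈41 mm (44 expected), recess floors ≈15–22 (18), pitch 58 mm, recess length ≈180 mm, yaw ≈ −1.9°. Now the rule goes into the tub, followed by close views of the tools.

```bash
cat >> h.py <<'E'
YAW=-1.9
SLOT=dict(adj=(.5600,-.0170),rat=(.5579,-.0749),wre=(.5559,-.1329),pli=(.5540,-.1909),scr=(.5520,-.2489))
E
python3 - <<'E'
from h import *
np.set_printoptions(precision=4,suppress=True)
arm.grip(.05);over(.5078,-.1075,84.6,.2)
L(.5078,-.1075,.07);L(.5078,-.1075,.032,.08);print(arm.current_force())
arm.grip(0);print(arm.current_width(),arm.current_grasp_force())
L(.5078,-.1075,.15,.2);print(arm.current_width())
over(.473,-.412,0,.16);L(.473,-.412,.019,.12);print(arm.current_force())
arm.grip(.05);L(.473,-.412,.17,.25)
over(.5,.25,-90,.40);shot("w8");over(.5,.15,-90,.40);shot("w9");print(arm.current_t())
w=cv2.imread("pics/w8.png");cv2.imwrite("pics/c8.png",cv2.resize(w[0:250,200:520],None,fx=2.4,fy=2.4,interpolation=cv2.INTER_CUBIC))
E
```

```text
[-0.3865  0.5506 -0.1304]
0.0256731504468649 30.001121163368225
0.025414376485501884
[-0.105  -0.4271  0.0719]
51.0333
```

View pics/c8.png

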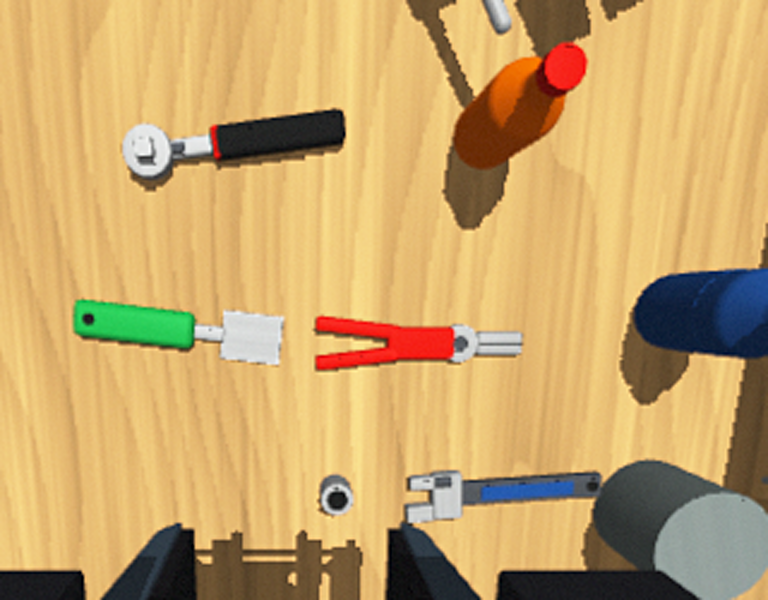

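The crop of the wrist view shows: ratchet head (148,150), butt (344,125); scraper handle end (75,316), blade end (282,339); pliers jaw tip (521,343), handle ends (317,325)/(317,363); adjustable handle end (600,484), jaw end (406,499); socket (337,495). I'll match these patches in the second view to get heights.

Run:
```python
from h import *
np.set_printoptions(precision=4,suppress=True)
a,b=[cv2.imread(f"pics/{n}.png") for n in("w8","w9")];ca,cb=cal("w8"),cal("w9")
P={"rat head":((148,150),.02),"rat drive":((143,149),.032),"rat butt":((344,125),.018),"rat band":((214,142),.018),"scr end":((75,316),.016),"scr blade":((282,339),.004),"scr hend":((193,328),.016),"pli tip":((521,343),.012),"pli h1":((317,325),.013),"pli h2":((317,363),.013),"pli piv":((462,343),.013),"adj end":((600,484),.012),"adj jaw":((406,499),.016),"adj strip":((527,491),.012)}
for n,(p,z) in P.items():
    u=np.array([200+p[0]/2.4,p[1]/2.4]);w=plane(ca,u,z);g=proj(cb,w)
    r=7;ua=np.round(u).astype(int);T=a[max(0,ua[1]-r):ua[1]+r+1,ua[0]-r:ua[0]+r+1]
    gi=np.round(g).astype(int);S=12;y0=max(0,gi[1]-S-r);R=b[y0:gi[1]+S+r+1,gi[0]-S-r:gi[0]+S+r+1]
    m=cv2.matchTemplate(R,T,cv2.TM_CCOEFF_NORMED);_,s,_,l=cv2.minMaxLoc(m)
    v=np.array([gi[0]-S-r+l[0]+r,y0+l[1]+r])+(u-ua);x,e=tri((ca,u),(cb,v))
    print(n,"plane",w,"tri",x,"s %.2f"%s)
```

```text
rat head plane [0.3914 0.4321 0.02  ] tri [ 0.3881  0.4415 -0.0373] s 0.36
rat drive plane [0.39   0.4305 0.032 ] tri [ 0.3841  0.4422 -0.0371] s 0.40Traceback (most recent call last):
  File "<stdin>", line 9, in <module>
cv2.error: OpenCV(4.12.0) /io/opencv/modules/imgproc/src/templmatch.cpp:1179: error: (-215:Assertion failed) _img.size().height <= _templ.size().height && _img.size().width <= _templ.size().width in function 'matchTemplate'
```

Run:
```python
from h import *
np.set_printoptions(precision=4,suppress=True)
a,b=[cv2.imread(f"pics/{n}.png") for n in("w8","w9")];ca,cb=cal("w8"),cal("w9");c0=arm.get_calibration("top")
P={"rat head":((148,150),.02),"rat butt":((344,125),.018),"rat band":((214,142),.018),"scr end":((75,316),.016),"scr blade":((282,339),.004),"scr hend":((193,328),.016),"pli tip":((521,343),.012),"pli h1":((317,325),.013),"pli h2":((317,363),.013),"pli piv":((462,343),.013),"adj end":((600,484),.012),"adj jaw":((406,499),.016),"adj strip":((527,491),.012)}
for n,(p,z) in P.items():
    u=np.array([200+p[0]/2.4,p[1]/2.4]);w=plane(ca,u,z);g=proj(cb,w);print(n,"plane",w,end=" ")
    if n[:3]!="rat":
      r=7;ua=np.round(u).astype(int);T=a[ua[1]-r:ua[1]+r+1,ua[0]-r:ua[0]+r+1]
      gi=np.round(g).astype(int);S=10;y0=max(0,gi[1]-S-r);R=b[y0:gi[1]+S+r+1,gi[0]-S-r:gi[0]+S+r+1]
      m=cv2.matchTemplate(R,T,cv2.TM_CCOEFF_NORMED);_,s,_,l=cv2.minMaxLoc(m)
      v=np.array([gi[0]-S-r+l[0]+r,y0+l[1]+r])+(u-ua);x,e=tri((ca,u),(cb,v))
      print("tri",x,"s %.2f"%s,end="")
    print()
for n,u,v in(("rat head",(148,150),(118,399)),("rat butt",(344,125),(118,243)),("rat band",(214,142),(120,344))):
    print(n,tri((ca,(200+u[0]/2.4,u[1]/2.4)),(c0,(110+v[0]/2.8,100+v[1]/2.8))))
```

```text
rat head plane [0.3914 0.4321 0.02  ] 
rat butt plane [0.5406 0.4497 0.018 ] 
rat band plane [0.4417 0.438  0.018 ] 
scr end plane [0.3245 0.3091 0.016 ] tri [0.3241 0.309  0.0136] s 0.97
scr blade plane [0.4929 0.2899 0.004 ] tri [0.4933 0.2909 0.0219] s 0.97
scr hend plane [0.4202 0.2994 0.016 ] tri [0.4191 0.2991 0.0076] s 0.95
pli tip plane [0.6908 0.287  0.012 ] tri [0.6912 0.287  0.0121] s 0.80
pli h1 plane [0.5217 0.3016 0.013 ] tri [0.5225 0.3014 0.0057] s 0.91
pli h2 plane [0.522  0.2708 0.013 ] tri [0.5221 0.2697 0.0005] s 0.89
pli piv plane [0.6417 0.2871 0.013 ] tri [0.6415 0.287  0.0125] s 0.92
adj end plane [0.7701 0.1661 0.012 ] tri [0.7729 0.1646 0.0066] s 0.95
adj jaw plane [0.6007 0.1537 0.016 ] tri [0.6029 0.1497 0.0023] s 0.86
adj strip plane [0.7069 0.1598 0.012 ] tri [ 0.7019  0.1554 -0.0005] s 0.88
rat head (array([0.3889, 0.4346, 0.0091]), np.float64(0.0006429643803111383))
rat butt (array([ 0.5423,  0.4549, -0.0058]), np.float64(1.449412758653676e-05))
rat band (array([0.4409, 0.4402, 0.0045]), np.float64(0.0007083209325424231))
```

The plane and triangulated positions fit the tool lengths (≈170 mm). The adjustable sits about 14 mm from its first reading, so I'll use the new one. Starting with the pliers.

```bash
cat >> h.py <<'E'
TOOL=dict(pli=((.6063,.2866),.3,.026),adj=((.6854,.1599),184.2,.022),rat=((.4566,.4398),186.7,.024),scr=((.4087,.2995),-6.5,.030))
def insert(n,yw,tip,offs):
    """tip: height of the finger tips above the tool's underside"""
    s=np.array(SLOT[n]);c=np.radians(YAW);ex=np.array([np.cos(c),np.sin(c)]);ey=np.array([-ex[1],ex[0]])
    for k,(dx,dy) in enumerate(offs):
        p=s+ex*dx+ey*dy;hov=.028+tip+.004
        L(*p,hov,.1);arm.sleep(.1);f0=np.array(arm.current_force());z=hov
        while z>.0185+tip:
            z-=.0015;L(*p,z,.05);f=np.array(arm.current_force())-f0
            if f[2]>9: break
        r=arm.current_ee_pos()[2]+Z-tip
        print(n,k,(dx,dy),"underside %.4f"%r,np.round(f,1),"w %.4f"%arm.current_width())
        if r<.0215: return True
    return False
OFFS=[(0,0),(.002,0),(-.002,0),(0,.002),(0,-.002),(.003,.002),(-.003,.002),(.003,-.002),(-.003,-.002),(.005,0),(-.005,0)]
def job(n,tip=.004):
    (x,y),hd,w=TOOL[n];best=None
    for k in(0,180):
        q=[arm.solve_ik([x,y,.22],down(hd+k)),arm.solve_ik([*SLOT[n],.22],down(YAW+k))]
        if None not in [type(v) if v is None else 1 for v in q]:
            m=max(abs(v[5]) for v in q)
            if best is None or m<best[0]: best=(m,k)
    k=best[1];p=arm.current_ee_pos()
    if p[2]<.215: arm.move_l([p[0],p[1],.22],feed=.3)
    arm.grip(w+.03);arm.move_to([x,y,.22],down(hd+k));L(x,y,.05,.25);L(x,y,tip,.08);arm.grip(0)
    g=arm.current_width();print(n,k,"width",g)
    if abs(g-w)>.003: return False
    L(x,y,.2465,.25);arm.move_to([*SLOT[n],.22],down(YAW+k));L(*SLOT[n],.06,.25)
    if abs(arm.current_width()-w)>.003: print("lost"); return False
    if not insert(n,YAW+k,tip,OFFS): return False
    arm.grip(w+.014);p=arm.current_ee_pos();L(p[0],p[1],.12,.25);print(arm.current_t());return True
E
python3 - <<'E'
from h import *
print(job("pli"))
E
```

```text
pli 0 width 0.0255590658096608
pli 0 (0, 0) underside 0.0184 [ 0.5 -0.1 -0. ] w 0.0260
62.6667
True
```

Run:
```python
from h import *
print(job("rat",.005) and job("scr"))
over(.5,.15,-90,.40);shot("w10");print(arm.current_t())
w=cv2.imread("pics/w10.png");cv2.imwrite("pics/c10.png",cv2.resize(w[0:250,200:520],None,fx=2.4,fy=2.4,interpolation=cv2.INTER_CUBIC))
```

```text
rat 0 width 0.0234628450894587
rat 0 (0, 0) underside 0.0184 [ 0.1  0.4 -1. ] w 0.0237
76.0
scr 180 width 0.02970348105322966
scr 0 (0, 0) underside 0.0184 [-0.4  1.1  0.9] w 0.0296
89.175
True
91.8917
```

View pics/c10.png

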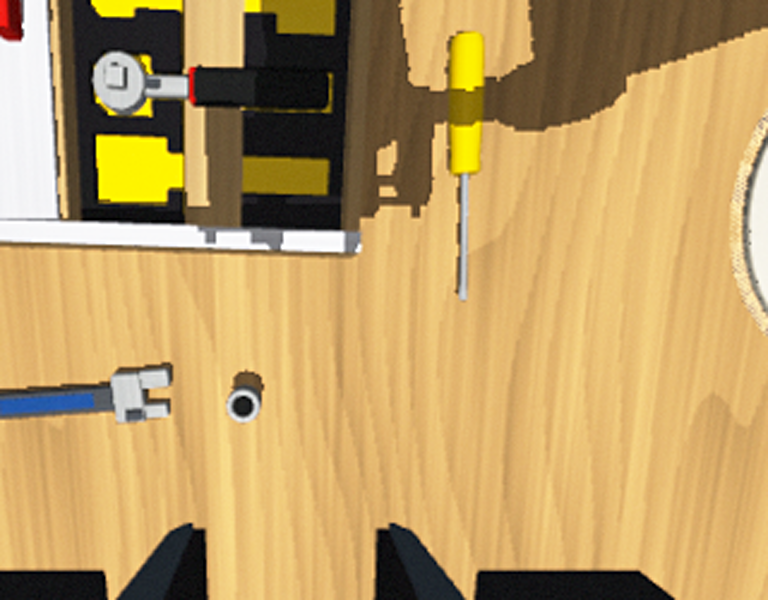

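The view is flipped. The ratchet head is at (118,82) in its recess; the adjustable's jaw end is at (170,391) and its body strip at (45,404). I'll check both against expectations.

Run:
```python
from h import *
np.set_printoptions(precision=4,suppress=True)
c=cal("w10");o=lambda x,y:(200+x/2.4,y/2.4)
print("jaw",plane(c,o(170,391),.016),"strip",plane(c,o(45,404),.012))
e=np.array([np.cos(np.radians(YAW)),np.sin(np.radians(YAW))])
print("rathead",plane(c,o(118,78),.038),"want",np.array(SLOT["rat"])+.067*e,"band",plane(c,o(190,86),.036),"want",np.array(SLOT["rat"])+.018*e)
im=cv2.imread("pics/w10.png");h=cv2.cvtColor(im,cv2.COLOR_BGR2HSV);m=((h[...,0]>100)&(h[...,0]<125)&(h[...,1]>120)).astype(np.uint8);m[:140]=0;m[190:]=0
n,l,s,ce=cv2.connectedComponentsWithStats(m)
for i in range(1,n):
    if s[i,4]>60:
        y,x=np.nonzero(l==i);r=cv2.fitLine(np.c_[x,y].astype(np.float32),cv2.DIST_L2,0,.01,.01).ravel();print(s[i],ce[i],plane(c,ce[i],.012));a,b=plane(c,ce[i]-r[:2]*20,.012),plane(c,ce[i]+r[:2]*20,.012);print(np.degrees(np.arctan2(*(b-a)[[1,0]])))
```

```text
jaw [0.5995 0.151  0.016 ] strip [0.7065 0.1623 0.012 ]
rathead [ 0.6227 -0.0772  0.038 ] want [ 0.6249 -0.0771] band [ 0.5713 -0.0725  0.036 ] want [ 0.5759 -0.0755]
[199 164  40   9 245] [218.7306 167.7429] [0.7065 0.1611 0.012 ]
-176.10341434368573
```

Adjustable unmoved (heading ≈184°). Seating it now, watching for contact near the left rail.

Run:
```python
from h import *
print(job("adj",.005))
over(.46,-.12,-91,.40);shot("w11");print(arm.current_t())
w=cv2.imread("pics/w11.png");cv2.imwrite("pics/c11.png",cv2.resize(w[40:330,270:450],None,fx=2.05,fy=2.05,interpolation=cv2.INTER_CUBIC))
```

```text
adj 0 width 0.021664534333841173
adj 0 (0, 0) underside 0.0184 [ 0.4 -0.2  1. ] w 0.0213
104.1667
True
106.6333
```

View pics/c11.png

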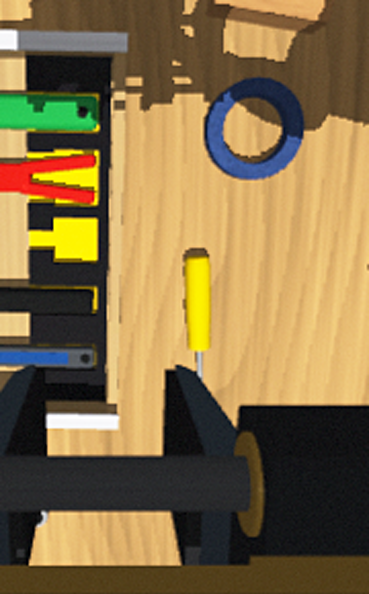

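All four tools sit inside their yellow margins: scraper at row 112, pliers 178, ratchet 300, adjustable 357; the wrench recess (240) is empty, as expected. I'll press each lightly to confirm depth, then shut the cover.

Run:
```python
from h import *
over(*SLOT["scr"],YAW,.15);arm.grip(0)
for n,t in(("scr",.034),("pli",.031),("rat",.036),("adj",.030)):
    x,y=SLOT[n];L(x,y,.085,.3);L(x,y,t+.007,.15);arm.sleep(.15)
    r=probe(t-Z-.006,.001,8);print(n,"expect %.4f"%t,"contact",None if r is None else round(r[2]+Z,4));L(x,y,.085,.3)
x,y=SLOT["adj"];L(x,y,.17,.3)
im=shot("top6","top");cv2.imwrite("pics/c12.png",cv2.resize(im[160:300,290:520],None,fx=3,fy=3,interpolation=cv2.INTER_CUBIC));print(arm.current_t())
```

```text
scr expect 0.0340 contact 0.0341
pli expect 0.0310 contact 0.031
rat expect 0.0360 contact 0.036
adj expect 0.0300 contact 0.03
123.7417
```

View pics/c12.png

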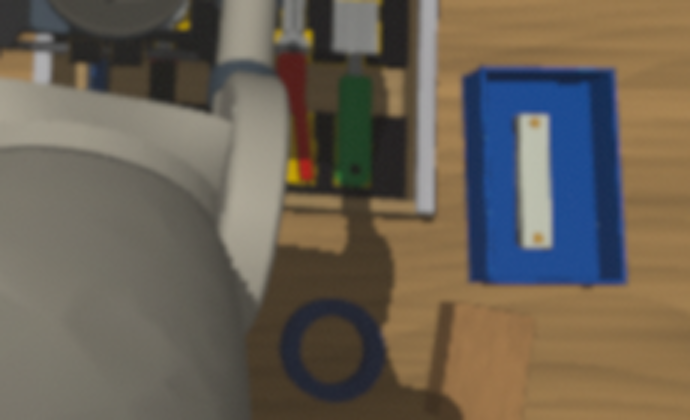

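All tools touch at exactly their home heights, and the rule lies in the tub (535,180). Shutting the cover.

Run:
```python
from h import *
np.set_printoptions(precision=4,suppress=True)
a=np.radians(YAW);d=-np.array([np.cos(a),np.sin(a),0])
over(.686,-.137,90+YAW,.17);arm.grip(.05);L(.686,-.137,.12);L(.686,-.137,.071,.1);arm.grip(0);print(arm.current_width())
f0=np.array(arm.current_force());p0=np.array(arm.current_ee_pos())
arm.move_l(p0+d*.19,feed=.12);print(arm.current_force()-f0)
p=p0+d*.19
for i in range(16):
    p=p+d*.003;arm.move_l(p,feed=.05);f=arm.current_force()-f0
    if f[0]>15: break
print(i,f,(arm.current_ee_pos()-p0)@d,arm.current_width())
arm.sleep(.3);arm.grip(.04);p=arm.current_ee_pos();L(p[0],p[1],.25,.2)
cw=arm.get_calibration("wrist")
over(.46,-.03,-91,.36);arm.sleep(.3)
im=shot("w12");c=cal("w12")
h=cv2.cvtColor(im,cv2.COLOR_BGR2HSV);m=(((h[...,0]<6)|(h[...,0]>174))&(h[...,1]>150)&(h[...,2]>60)).astype(np.uint8)
n,l,s,ce=cv2.connectedComponentsWithStats(m);i=1+np.argmax(s[1:,4]);print("bar",s[i],plane(c,ce[i],.078),arm.current_t())
```

```text
0.01391102538832796
[-1.9531 -1.1292  1.6928]
9 [ 31.991   12.3525 -27.136 ] 0.21466659868553808 0.013590462913077628
bar [308  76   9  61 488] [ 0.4702 -0.1328  0.078 ] 135.6167
```

The cover travelled 214.7 mm to its stop, and the bar is now at x = 0.470. Handing in.

Run:
```python
from rig import arm
print(arm.sign_off())
```

```text
the job is handed in; nothing more can be done
None
```

I handed the job in at about 136 s: the four tools present (pliers, ratchet, scraper, adjustable wrench) are pressed home, the rule is in the tub and the cover is shut against its stop. The combination wrench was absent, and no pass or fail result was returned.

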